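# Put the wine service tools back in their oak tray

## Task

Put the tasting bar's wine service tools back in the oak tray: the folded waiter's corkscrew lying flat along the tray's long trough, and standing upright on the bottom of their own holes the vacuum pump in the tall block, the steel pourer in the narrow hole of the middle-height block and the brass stopper (still head down) in the wide, shallow hole of the lowest block. The amber dropper bottle and the seal stamp belong to the sealing kit: leave them standing where they are.

Things in the scene. Friction and masses are not known exactly. Their poses are not given: they have to be found in the camera images.
- vacuum_pump: dark grey hand vacuum pump, a plain round body with a swelling head, 36 to 38 mm diameter, 106 mm tall; stands upright on the barrel's glass top (upper face of the glass 13 mm above z = 0). Origin: centre of its underside; z up
- pourer: plain steel bottle pourer, 64 mm tall: foot about 25 mm across, collar 27 mm across from 24 to 39 mm up, above it a slim spout 11 mm across from 39 to 64 mm; stands upright on the barrel's glass top (upper face of the glass 13 mm above z = 0). Origin: centre of its underside; z up
- brass_stopper: brass bottle stopper standing on its round head: head 42 mm diameter and 18 mm high, above it the cork, 23 mm diameter, up to 38 mm; stands upright on the barrel's glass top (upper face of the glass 13 mm above z = 0), head down, cork up. Origin: centre of its underside; z up
- corkscrew: folded waiter's corkscrew with a wooden handle, lying on the glass: 22 mm wide (x), 112 mm long (y), 12 mm high. Origin: centre of its underside; long axis y, z up; grip it across x
- service_tray: dark wooden tray fixed on the glass, 134 (x) by 214 mm (y), walls 12 mm high, 5 thick, brass handle at each y end. Grey-lined trough for the corkscrew along y on the -x side: inside x -62 to -9.5, y -102 to +102 mm, floor 5 mm above the glass, 7 below the rim. Block centres at x +28.5, y -67, 0, +67 mm. Origin: centre of its underside, on the glass; z up
- pump_block: light oak holder block, 66 x 66 mm, 50 mm high, fixed in the tray, with one round hole of 52 mm diameter, 44 mm deep (floor of the hole 6 mm above the block's underside), the tallest of the three: the pump's place. Origin: centre of the block's underside, on the hole's axis, 5 mm above the glass; z up. The three blocks stand side by side in a row, in any order
- pourer_block: light oak holder block, 66 x 66 mm, 24 mm high, fixed in the tray, with one round hole of 42 mm diameter, 18 mm deep (floor of the hole 6 mm above the block's underside), the narrowest hole: the pourer's place. Origin: centre of the block's underside, on the hole's axis, 5 mm above the glass; z up. The three blocks stand side by side in a row, in any order
- stopper_block: light oak holder block, 66 x 66 mm, 18 mm high, fixed in the tray, with one round hole of 58 mm diameter, 12 mm deep (floor of the hole 6 mm above the block's underside), the lowest block with the widest hole: the stopper's place. Origin: centre of the block's underside, on the hole's axis, 5 mm above the glass; z up. The three blocks stand side by side in a row, in any order
- dropper_bottle: amber dropper bottle with a black dropper cap, 31 mm diameter, 102 mm tall; stands upright on the barrel's glass top (upper face of the glass 13 mm above z = 0); not to be moved. Origin: centre of its underside; z up
- seal_stamp: seal stamp with a dark turned wooden handle on a short brass foot, 26 mm diameter, 77 mm tall; stands upright on the barrel's glass top (upper face of the glass 13 mm above z = 0); not to be moved. Origin: centre of its underside; z up. (The decanting cradle with its bottle, fixed in the middle of the barrel between tools and tray, reaches about 0.30 m above z = 0.)

How it is judged:
At the end, for the whole second after the job is handed in: Pump, pourer and stopper stand at rest, upright (7 degrees), on the bottom of their own holes; the corkscrew lies flat on the trough floor, along it (17 degrees); dropper bottle and seal stamp stand within 20 mm of where they were (horizontal distance between vacuum_pump and pump_block below 0.012 m and z of vacuum_pump in the frame of pump_block between 0.003 and 0.01 m and angle between each of vacuum_pump, pourer, brass_stopper, corkscrew's own z axis and vertical below 0.12 rad and horizontal distance between pourer and pourer_block below 0.012 m and z of pourer in the frame of pourer_block between 0.003 and 0.01 m and horizontal distance between brass_stopper and stopper_block below 0.012 m and z of brass_stopper in the frame of stopper_block between 0.003 and 0.01 m and x of corkscrew in the frame of service_tray between -0.055 and -0.017 m and y of corkscrew in the frame of service_tray between -0.055 and 0.055 m and z of corkscrew in the frame of service_tray below 0.009 m and angle between the y axis of corkscrew and the y axis of service_tray, either way round below 0.3 rad and linear speed of each of vacuum_pump, pourer, brass_stopper, corkscrew below 0.02 m/s and distance of each of dropper_bottle, seal_stamp from where it was at the start of the episode below 0.02 m and angle between each of dropper_bottle, seal_stamp's own z axis and vertical below 0.15 rad); the robot touches nothing.
It fails at once if the dropper bottle or the seal stamp was moved more than 20 mm or tipped (not (distance of each of dropper_bottle, seal_stamp from where it was at the start of the episode below 0.02 m and angle between each of dropper_bottle, seal_stamp's own z axis and vertical below 0.15 rad)).
It also fails if it takes over 122 s, if anything falls off the work surface, if the arm or the gripper's body presses on something with over 40 N, if the wrist force passes 120 N, or if a joint passes its speed limit or range.

## Robot

A 6-joint arm with a two-finger parallel gripper is mounted at the origin on a cart in front of the work surface, level with it; the furniture and walls round the work are solid. World frame = base frame: x ahead of the robot, y to its left, z up, the work surface at z = 0. Lengths are in m, angles in rad, forces in N, time in s.
With the tool pointing down it reaches from about 0.325 to 0.85 m from the base axis. Payload 15.5 kg.
Tool frame: the origin (TCP) lies on the front face of the gripper's body, between the roots of the fingers; the fingertips stand 78 mm ahead of it and the grasp point (between the pads) lies 60 mm ahead of it; z points along the fingers, y is the line along which they close (so a half turn about z gives the same grasp; the last joint's range is limited). The gripper opens to 91 mm and grips with 3 to 60 N. Pads are 32 mm wide; open, the fingers measure 118 mm over their backs; the gripper's body (76 mm by 178 mm) begins 60 mm behind the grasp point.
Start: joints at [1.123, 0.494, 1.345, -0, 1.302, -0.096], TCP at [0.216, 0.587, 0.292] pointing down, gripper open.
Joint ranges: [-2.91, 2.91], [-0.82, 2.16], [0.22, 2.67], [-1.22, 4.37], [0.12, 2.79], [-3.08, 3.08]. Speed limits (rad/s): [1.89, 1.89, 2.57, 3.01, 3.01, 3.01].

## Interface

Orientations are given as a rotation vector (axis times angle).
In Python, from station import robot gives the robot as it stands.
- The arm moves only by the tool play_rows, never from a script. Its argument "steps" is a list that holds one entry, the list of rows, each a list of 5 numbers: the opening, from 0 (shut) to 1 (fully open), then the shift along the tool's x, y, z in mm, then the turn about the tool's z in rad. In form: [[[hand, tx, ty, tz, turn], ...]]. A call has 1 to 20 rows; each row is the pose to reach, as a shift and turn from the pose commanded when the call began, along the tool's axes at that moment; what a row does not reach only later rows make up. A row lasts 1/8 s, in which the tool goes at most 62.5 mm and 10.7 degrees, less where a joint would pass 70% of its speed; a pose out of reach is approached as far as the arm can. A call with a gripper value outside its range is refused whole. The fingers move at their own pace and stop on an object; "force" is the grip in N (left out, the last holds). Time passes only in rows, so rows that repeat a pose let the fingers close. It gives the time, the measured TCP pose, the force, the opening and the grip force at its end, in the units of the state.
- robot.sense(): the state, without advancing time (a new reading comes with each control period).
- robot.snapshot(name): name is "scene" or "top" or "wrist"; returns (picture, depth): 400x640x3 uint8, blue, green, red; 400x640 float32, m along the optical axis (not along the pixel's ray), 0 where there is no reading.
- robot.calibration(name): a dict with "mtx" (3x3 intrinsics, pixels), "R" (3x3) and "t" (3): a world point X has camera coordinates R X + t; the wrist camera has in their place "tool_from_camera" (4x4, takes a point from camera to tool coordinates, whose origin is the TCP and whose axes are the flange's). Camera axes: x right, y down, z forward; pixel columns grow to the right and rows downward; lengths in m; the calibration is good to about 2 mm. The wrist camera is an equidistant fisheye: a pixel r from the principal point sees the ray r / f radians off the axis. A picture is of the moment at which its call begins: read the wrist's pose just before it. calibration takes no time and is no camera call.
- robot.hand_in(): hands the job in; it is judged then, once.
The state is a dict: "time_s": time; "q": joint angles; "joint_velocities": joint speeds; "joint_torque": joint torques, N m; "tool_pos": TCP position; "tool_rot": TCP orientation; "contact_force": force on the tool from outside, world axes, zero at the start; "wrist_torque": the same for the moment, N m; "finger_gap": finger opening in m; "grip_force": force on a finger pad.
Only numpy, scipy, OpenCV 4.12 (cv2) and the standard library are available. Lean on these libraries where they do the work, as an engineer would, in place of code of your own. Each camera call takes 0.05 s, during which the arm holds its last target. There are 200 camera calls.

## Working session

There is one attempt and no reset: what is moved stays moved. The work goes in short steps, Python scripts to look and compute and a tool call to move; the robot and the scene stay as the last step left them, time stands still between calls to the robot, and variables do not carry over. Pictures are saved under pics/ and viewed, at most 16 in all, crops included, and the job is handed in when it is done.

Besides the shell and the picture viewer there is one more tool, called after ">>>" as a command line: name --argument value ..., lists and objects as JSON in quotes. play_rows: Moves the arm, as the interface text tells. Its arguments: {"type":"object","properties":{"steps":{"type":"array","items":{"type":"array","items":{"type":"array","items":{"type":"number"}}}},"force":{"type":"number"}},"required":["steps"]}

```bash
mkdir -p pics; cat > h.py <<'E'
import numpy as np,cv2,pickle
from station import robot
from scipy.spatial.transform import Rotation as Ro
def save(n):
    p,d=robot.snapshot(n); pickle.dump((p,d,robot.calibration(n)),open(n+'.pkl','wb')); return p,d
def load(n): return pickle.load(open(n+'.pkl','rb'))
def cloud(n):
    p,d,c=load(n); m=c['mtx']; v,u=np.mgrid[:400,:640]
    X=np.stack([(u-m[0,2])/m[0,0]*d,(v-m[1,2])/m[1,1]*d,d],-1)
    return (X-np.array(c['t']))@np.array(c['R'])
E
python3 - <<'E'
from h import *
s=robot.sense(); print(s)
for n in('scene','top'):
    p,d=save(n); cv2.imwrite(f'pics/{n}1.png',p)
    c=robot.calibration(n); print(n,c)
E
```

```text
{'time_s': 0.0, 'q': array([ 1.12251184e+00,  4.94199575e-01,  1.34614062e+00, -3.64292191e-05,
        1.30247603e+00, -9.54681525e-02]), 'joint_velocities': array([ 0.00060207, -0.00047673, -0.0007594 , -0.00154302,  0.00106748,
       -0.00108849]), 'joint_torque': array([-4.23343779e-03, -8.78822351e+01, -3.81866276e+01,  7.02429051e-02,
        5.33551374e-02, -7.94651419e-05]), 'tool_pos': array([0.21582743, 0.58624939, 0.29162479]), 'tool_rot': array([-5.51265830e-01, -3.09254831e+00,  1.86602695e-03]), 'contact_force': array([ 0.58996087, -0.27396094,  0.68455067]), 'wrist_torque': array([-0.06565216, -0.01338622, -0.02907852]), 'grip_force': 0.0, 'finger_gap': 0.09125598616362432}
scene {'mtx': array([[425.21195776,   0.        , 319.74453873],
       [  0.        , 425.21195776, 200.4500959 ],
       [  0.        ,   0.        ,   1.        ]]), 'R': array([[ 0.92172484, -0.3876567 ,  0.01206633],
       [-0.2488185 , -0.61490402, -0.74831972],
       [ 0.29751079,  0.68674255, -0.66322847]]), 't': array([-0.49314809,  0.13680787,  0.88295756])}
top {'mtx': array([[389.55932563,   0.        , 323.23328643],
       [  0.        , 389.55932563, 204.06319402],
       [  0.        ,   0.        ,   1.        ]]), 'R': array([[-0.12982777, -0.99152521, -0.00474429],
       [-0.96875777,  0.12786347, -0.2125072 ],
       [ 0.21131286, -0.02299327, -0.97714798]]), 't': array([-0.00602831,  0.52850491,  0.81074913])}
```

View pics/scene1.png

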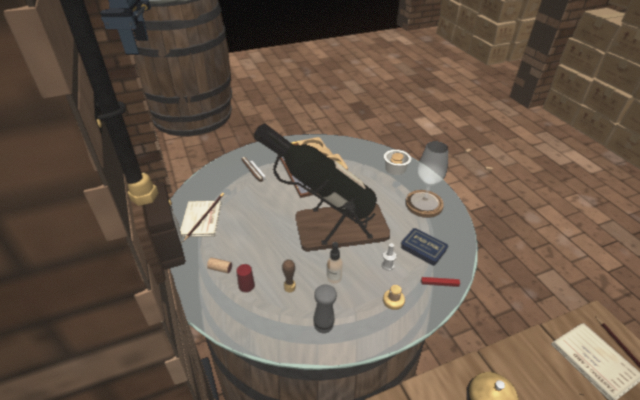

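View pics/top1.png

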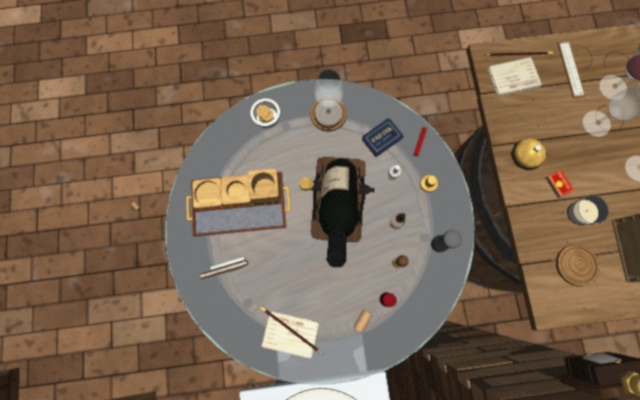

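```bash
python3 - <<'E'
from h import *
p,d,c=load('top')
cv2.imwrite('pics/c1.png',cv2.resize(p[110:360,170:470],None,fx=2.6,fy=2.4,interpolation=cv2.INTER_CUBIC))
X=cloud('top')
for u,v in [(446,240),(401,261),(398,220),(395,171),(430,182),(420,141),(420,150),(222,267),(207,190),(236,188),(263,183),(240,220),(362,321),(388,299),(300,250),(340,180),(338,255)]: print(u,v,X[v,u].round(3))
E
```

```text
446 240 [ 0.404 -0.311  0.114]
401 261 [ 0.375 -0.218  0.089]
398 220 [ 0.461 -0.227  0.09 ]
395 171 [ 0.577 -0.245  0.06 ]
430 182 [ 0.544 -0.322  0.05 ]
420 141 [ 0.654 -0.326  0.023]
420 150 [ 0.632 -0.322  0.021]
222 267 [0.417 0.168 0.021]
207 190 [0.598 0.188 0.026]
236 188 [0.595 0.122 0.024]
263 183 [0.599 0.058 0.023]
240 220 [0.52  0.12  0.016]
362 321 [ 0.263 -0.125  0.034]
388 299 [ 0.302 -0.183  0.061]
300 250 [ 0.433 -0.009  0.015]
340 180 [ 0.541 -0.111  0.175]
338 255 [ 0.388 -0.082  0.292]
```

View pics/c1.png

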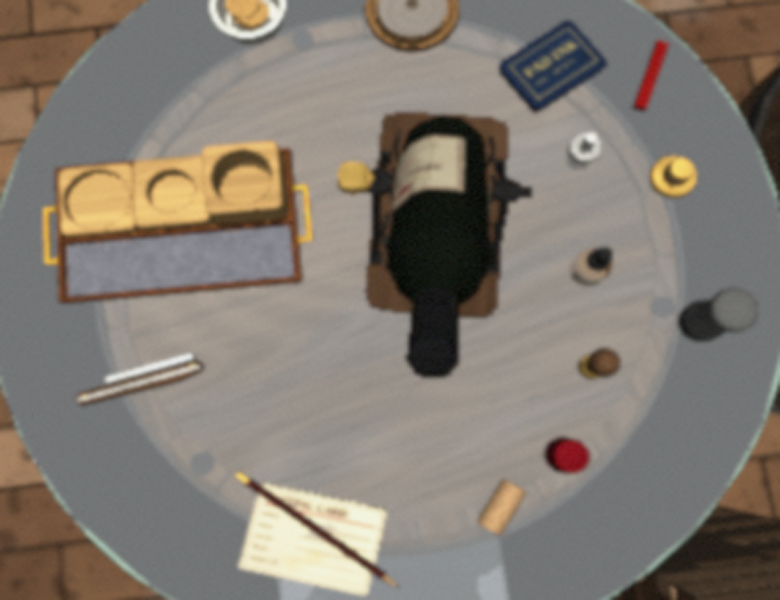

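```bash
python3 - <<'E'
from h import *
X=cloud('top').reshape(-1,3);Y=cloud('scene').reshape(-1,3)
def f(P,x,y,r,z0,z1):
    m=(np.hypot(P[:,0]-x,P[:,1]-y)<r)&(P[:,2]>z0)&(P[:,2]<z1); Q=P[m]
    if len(Q)<3: return len(Q)
    c,rr=cv2.minEnclosingCircle(Q[:,:2].astype(np.float32))
    return len(Q),Q.mean(0).round(4),np.round(c,4),round(rr,4)
for n,x,y,z0,z1,r in [('pump',.404,-.311,.085,.14,.04),('stamp',.375,-.218,.075,.1,.03),('drop',.461,-.227,.06,.13,.03),('pour',.577,-.245,.045,.09,.025),('pourlow',.577,-.245,.022,.06,.03),('stop',.544,-.322,.04,.06,.03),('stoplow',.544,-.322,.02,.034,.035),('cork',.417,.168,.019,.04,.07)]:
    print(n,f(X,x,y,r,z0,z1),'|',f(Y,x,y,r,z0,z1))
for P in(X,Y):
    m=(np.hypot(P[:,0]-.417,P[:,1]-.168)<.08)&(P[:,2]>.019)&(P[:,2]<.04);Q=P[m]
    print('cork rect',cv2.minAreaRect(Q[:,:2].astype(np.float32)),Q[:,2].max())
P=X
m=(np.abs(P[:,0]-.57)<.14)&(np.abs(P[:,1]-.13)<.15)&(P[:,2]>.02)&(P[:,2]<.09);Q=P[m]
print('tray',cv2.minAreaRect(Q[:,:2].astype(np.float32)))
for z0,z1 in((.06,.075),(.038,.0475),(.030,.0379)):
    q=Q[(Q[:,2]>z0)&(Q[:,2]<z1)]; print(z0,len(q),cv2.minAreaRect(q[:,:2].astype(np.float32)),np.median(q,0))
E
```

```text
pump (280, array([ 0.4042, -0.3238,  0.1122]), array([ 0.4049, -0.3257]), 0.0186) | (443, array([ 0.4027, -0.3325,  0.1113]), array([ 0.4045, -0.328 ]), 0.019)
stamp (113, array([ 0.3754, -0.2221,  0.0847]), array([ 0.3756, -0.2238]), 0.0128) | (144, array([ 0.3742, -0.2289,  0.0854]), array([ 0.3751, -0.2255]), 0.012)
drop (139, array([ 0.4633, -0.2309,  0.0815]), array([ 0.4659, -0.2344]), 0.0149) | (260, array([ 0.4634, -0.2385,  0.0821]), array([ 0.4651, -0.235 ]), 0.0149)
pour (101, array([ 0.5784, -0.2468,  0.0543]), array([ 0.5798, -0.2482]), 0.0135) | (150, array([ 0.5783, -0.2517,  0.057 ]), array([ 0.5802, -0.2495]), 0.0137)
pourlow (89, array([ 0.5779, -0.2464,  0.0475]), array([ 0.58  , -0.2483]), 0.0137) | (158, array([ 0.5773, -0.253 ,  0.0438]), array([ 0.5802, -0.2495]), 0.0137)
stop (79, array([ 0.5468, -0.3261,  0.0489]), array([ 0.5472, -0.3278]), 0.0112) | (128, array([ 0.5456, -0.3305,  0.0493]), array([ 0.5476, -0.3282]), 0.0117)
stoplow (146, array([ 0.5444, -0.3229,  0.0248]), array([ 0.5473, -0.3273]), 0.0205) | (227, array([ 0.5431, -0.3345,  0.0264]), array
[... 316 characters left out ...]
7
cork rect ((0.44933849573135376, 0.16793884336948395), (0.09294208884239197, 0.110622838139534), 6.584724426269531) 0.02915520394745178
tray ((0.5281434655189514, 0.12154291570186615), (0.23779554665088654, 0.19653074443340302), 88.2251968383789)
0.06 457 ((0.5854514837265015, 0.05322951078414917), (0.06642049551010132, 0.06709360331296921), 88.09270477294922) [0.58620288 0.05289537 0.06646416]
0.038 550 ((0.5868896245956421, 0.11249997466802597), (0.1854119449853897, 0.06695788353681564), 88.20453643798828) [0.58569048 0.11599806 0.04071534]
0.03 455 ((0.5871672630310059, 0.11995777487754822), (0.20046409964561462, 0.06691408902406693), 87.9037094116211) [0.58667403 0.16623814 0.03412072]
```

```bash
cat >> h.py <<'E'
def rel(x,y,z,ang=None):
    """shift (mm, tool axes) and turn to put TCP at x,y,z with tool y-axis at world angle ang(deg)"""
    s=robot.sense(); R=Ro.from_rotvec(s['tool_rot']).as_matrix()
    t=R.T@(np.array([x,y,z])-s['tool_pos'])*1000
    turn=0
    if ang is not None:
        a=np.degrees(np.arctan2(R[1,1],R[0,1])); turn=-np.radians((ang-a+90)%180-90)
    return t.round(1),round(float(turn),3)
E
python3 - <<'E'
from h import *
X=cloud('top');Y=cloud('scene')
for P,n in((X,'top'),(Y,'scene')):
    P=P.reshape(-1,3)
    m=(np.abs(P[:,0]-.414)<.04)&(np.abs(P[:,1]-.166)<.07)&(P[:,2]>.0185)&(P[:,2]<.04);Q=P[m]
    print(n,'cork rect',cv2.minAreaRect(Q[:,:2].astype(np.float32)),Q[:,2].max())
    for y0 in np.arange(-.5,.8,.1):
        print(round(y0,1),[round(float(P[k,2].max()),2) if (k:=(P[:,1]>y0)&(P[:,1]<y0+.1)&(P[:,0]>x0)&(P[:,0]<x0+.1)).any() else None for x0 in np.arange(0,1,.1)])
for u,v in((143,190),(120,130),(100,60),(160,240)): print(Y[v,u])
print(rel(.414,.165,.2,10))
E
```

```text
top cork rect ((0.41392719745635986, 0.1664319634437561), (0.02114209719002247, 0.11149634420871735), 9.153766632080078) 0.02763361291798287
-0.5 [None, 0.27, 0.43, 0.05, 0.05, 0.05, 0.05, 0.05, 0.05, None]
-0.4 [None, 0.46, 0.46, 0.12, 0.12, 0.05, 0.03, 0.02, None, None]
-0.3 [0.07, 0.42, 0.02, 0.09, 0.11, 0.08, 0.03, 0.03, 0.01, None]
-0.2 [0.0, 0.02, 0.07, 0.07, 0.25, 0.21, 0.11, 0.18, 0.02, None]
-0.1 [None, 0.02, 0.03, 0.9, 0.29, 0.21, 0.1, 0.18, 0.02, None]
-0.0 [None, 0.02, 0.03, 0.03, 0.03, 0.07, 0.07, 0.05, 0.02, None]
0.1 [None, 0.01, 0.02, 0.01, 0.03, 0.04, 0.04, 0.02, 0.01, None]
0.2 [-0.88, None, 0.02, 0.02, 0.03, 0.04, 0.04, 0.02, None, None]
0.3 [-0.87, -0.88, None, None, None, None, None, None, None, None]
0.4 [-0.87, -0.88, -0.88, None, None, None, None, None, None, None]
0.5 [-0.87, -0.87, -0.87, -0.87, None, None, None, None, None, -0.88]
0.6 [-0.87, -0.87, -0.87, -0.87, -0.87, -0.88, -0.88, -0.87, -0.87, -0.87]
0.7 [-0.75, -0.87, -0.87, -0.87, -0.87, -0.87, -0.87, -0.87, -0.85, -0.87]
scene cork rect ((0.41393813490867615, 0.16402509808540344), (0.0223256163299083
[... 410 characters left out ...]
1, 0.03, 0.03, 0.03, 0.07, 0.07, 0.05, 0.02, None]
0.1 [None, 0.01, 0.02, 0.02, 0.03, 0.04, 0.05, 0.02, 0.01, None]
0.2 [None, -0.87, 0.02, 0.02, 0.03, 0.04, 0.04, 0.02, None, None]
0.3 [None, -0.87, None, None, None, None, None, None, None, None]
0.4 [None, 0.33, 0.34, None, None, None, None, None, None, None]
0.5 [None, 0.35, 0.35, None, None, None, None, None, None, None]
0.6 [None, None, 0.33, None, None, None, None, None, None, None]
0.7 [None, None, None, None, None, None, None, None, None, None]
[ 0.19623843 -0.39145631  0.45148732]
[ 0.19425996 -0.38755124  0.51100752]
[ 0.19690594 -0.38635754  0.5672423 ]
[ 0.19794361 -0.4120605   0.40727922]
(array([-331.5, -326.7,   92. ]), 1.043)
```

>>> play_rows --steps '[[[0.6, -332, -327, 60, 1.043], [0.6, -332, -327, 60, 1.043], [0.6, -332, -327, 60, 1.043], [0.6, -332, -327, 60, 1.043], [0.6, -332, -327, 60, 1.043], [0.6, -332, -327, 60, 1.043], [0.6, -332, -327, 60, 1.043], [0.6, -332, -327, 60, 1.043], [0.6, -332, -327, 60, 1.043], [0.6, -332, -327, 80, 1.043], [0.6, -332, -327, 92, 1.043], [0.6, -332, -327, 92, 1.043]]]' --force 20

```text
time_s: 1.6
tool_pos: [0.4139, 0.1653, 0.1996]
tool_rot: [-2.017, -2.407, 0.002]
contact_force: [0.7, 0.1, 0.1]
finger_gap: 0.0544
grip_force: 0.0
```

```bash
python3 - <<'E'
from h import *
p,d=robot.snapshot('wrist'); cv2.imwrite('pics/w1.png',p)
print(robot.sense()['tool_pos'],rel(.414,.165,.0975,9.3),robot.calibration('wrist'))
X=cloud('scene').reshape(-1,3); q=X[(X[:,1]<-.15)&(X[:,1]>-.5)&(X[:,2]>.13)&(X[:,0]<.35)]; print(np.percentile(q[:,0],[50,90,99]),q[q[:,0]>.27][:10:2])
E
```

```text
[0.41421748 0.16534413 0.20014841] (array([ -0.3,  -0.2, 102.6]), 0.013) {'mtx': array([[309.70691629,   0.        , 317.59613845],
       [  0.        , 309.70691629, 205.12295587],
       [  0.        ,   0.        ,   1.        ]]), 'tool_from_camera': array([[-2.51011524e-04, -9.58173314e-01, -2.86188466e-01,
         8.07235154e-02],
       [ 9.99999966e-01, -2.60087458e-04, -6.29883501e-06,
         1.62926720e-05],
       [-6.83986549e-05, -2.86188457e-01,  9.58173347e-01,
        -9.25046773e-02],
       [ 0.00000000e+00,  0.00000000e+00,  0.00000000e+00,
         1.00000000e+00]])}
[0.15833244 0.18831705 0.20889599] []
```

View pics/w1.png

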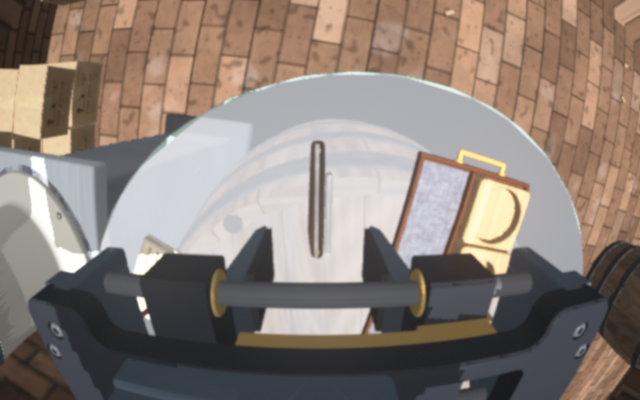

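>>> play_rows --steps '[[[0.6, 0, 0, 60, 0.013], [0.6, 0, 0, 95, 0.013], [0.6, 0, 0, 103, 0.013], [0.6, 0, 0, 103, 0.013], [0.1, 0, 0, 103, 0.013], [0.1, 0, 0, 103, 0.013], [0.1, 0, 0, 103, 0.013], [0.1, 0, 0, 103, 0.013], [0.1, 0, 0, 103, 0.013], [0.1, 0, 0, 103, 0.013], [0.1, 0, 0, 103, 0.013]]]' --force 20

```text
time_s: 3.02
tool_pos: [0.4147, 0.165, 0.0975]
tool_rot: [2.034, 2.394, 0.001]
contact_force: [-0.0, -1.2, 8.2]
finger_gap: 0.0202
grip_force: 20.0
```

```bash
python3 - <<'E'
from h import *
print(rel(.522,.122,.16,-1.8),rel(.522,.122,.1042,-1.8))
E
```

```text
(array([-59.7,  99. , -62.5]), 0.193) (array([-59.7,  99. ,  -6.7]), 0.193)
```

>>> play_rows --steps '[[[0.1, 0, 0, -62, 0], [0.1, -30, 50, -62, 0.1], [0.1, -60, 99, -62, 0.193], [0.1, -60, 99, -62, 0.193], [0.1, -60, 99, -62, 0.193], [0.1, -60, 99, -62, 0.193]]]'

```text
time_s: 3.78
tool_pos: [0.5207, 0.122, 0.159]
tool_rot: [-2.254, -2.187, 0.002]
contact_force: [-0.1, 0.5, -0.3]
finger_gap: 0.0205
grip_force: 19.8
```

```bash
python3 - <<'E'
from h import *
p,d=save('top'); cv2.imwrite('pics/t2.png',cv2.resize(p[150:260,170:310],None,fx=5,fy=5,interpolation=cv2.INTER_CUBIC))
p,d=robot.snapshot('wrist'); cv2.imwrite('pics/w2.png',p)
print(rel(.522,.122,.1042,-1.8))
E
```

```text
(array([-0.1,  1. , 55. ]), 0.001)
```

View pics/w2.png

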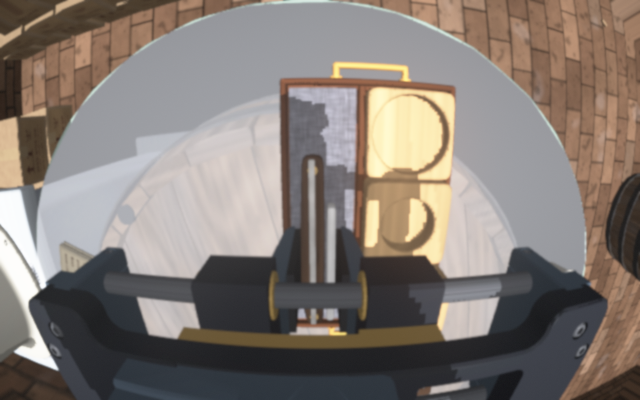

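>>> play_rows --steps '[[[0.1, 0, 0, 35, 0], [0.1, 0, 0, 50, 0], [0.1, 0, 0, 55, 0], [0.1, 0, 0, 55, 0], [0.1, 0, 0, 55, 0]]]'

```text
time_s: 4.5
tool_pos: [0.5223, 0.1218, 0.1049]
tool_rot: [2.255, 2.186, 0.001]
contact_force: [-0.6, 0.6, -1.2]
finger_gap: 0.02
grip_force: 19.8
```

>>> play_rows --steps '[[[0.1, 0, 0, 1, 0], [0.31, 0, 0, 1, 0], [0.31, 0, 0, 1, 0], [0.31, 0, 0, 1, 0], [0.31, 0, 0, -20, 0], [0.31, 0, 0, -60, 0], [0.31, 0, 0, -120, 0], [0.31, 0, 0, -180, 0], [0.31, 0, 0, -220, 0], [0.31, 0, 0, -250, 0], [0.31, 0, 0, -250, 0]]]'

```text
time_s: 5.88
tool_pos: [0.5226, 0.1218, 0.3564]
tool_rot: [2.254, 2.185, 0.005]
contact_force: [-0.2, -0.2, 0.3]
finger_gap: 0.0283
grip_force: 0.0
```

```bash
python3 - <<'E'
from h import *
p,d=save('wrist'); cv2.imwrite('pics/w3.png',p)
print(rel(.547,-.328,.36,0),rel(.58,-.249,.36,0))
E
```

```text
(array([-448.7,   38.9,   -5.2]), -0.031) (array([-368.7,   69.5,   -5.1]), -0.031)
```

View pics/w3.png

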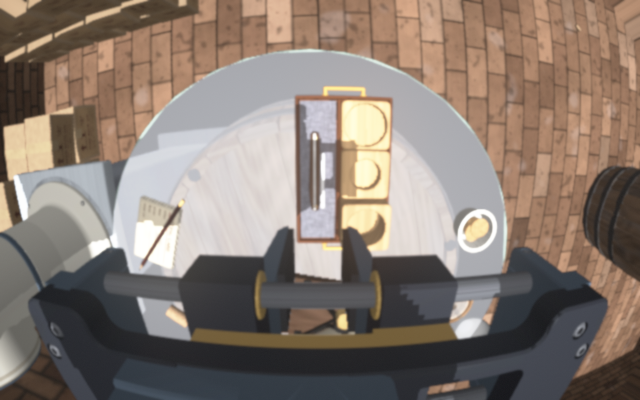

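>>> play_rows --steps '[[[0.31, -20, 40, -25, -0.03], [0.31, -440, 50, -25, -0.03], [0.31, -440, 50, -25, -0.03], [0.31, -440, 50, -25, -0.03], [0.31, -440, 50, -25, -0.03], [0.31, -440, 50, -25, -0.03], [0.31, -449, 39, -25, -0.03], [0.45, -449, 39, 10, -0.03], [0.45, -449, 39, 40, -0.03], [0.45, -449, 39, 100, -0.03], [0.45, -449, 39, 155, -0.03], [0.45, -449, 39, 155, -0.03]]]'

```text
time_s: 7.42
tool_pos: [0.5448, -0.3268, 0.1947]
tool_rot: [-2.216, -2.214, 0.002]
contact_force: [-0.9, -0.3, 0.3]
finger_gap: 0.0408
grip_force: 0.0
```

```bash
python3 - <<'E'
from h import *
p,d=save('top'); cv2.imwrite('pics/t4.png',p)
p,d=save('wrist'); cv2.imwrite('pics/w4.png',p)
print(rel(.547,-.328,.112,0))
E
```

```text
(array([ 0.4, -0.2, 87.9]), -0.001)
```

View pics/w4.png

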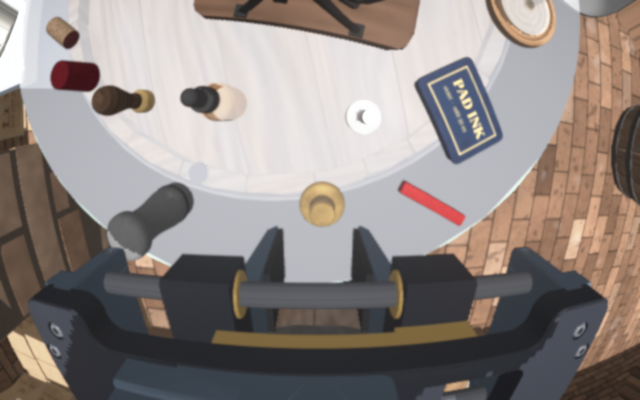

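>>> play_rows --steps '[[[0.45, 0, 0, 50, 0], [0.45, 0, 0, 80, 0], [0.45, 0, 0, 88, 0], [0.45, 0, 0, 88, 0], [0.15, 0, 0, 88, 0], [0.15, 0, 0, 88, 0], [0.15, 0, 0, 88, 0], [0.15, 0, 0, 88, 0], [0.15, 0, 0, 88, 0], [0.15, 0, 0, 88, 0]]]'

```text
time_s: 8.78
tool_pos: [0.5474, -0.3286, 0.1122]
tool_rot: [2.221, 2.219, 0.0]
contact_force: [-0.5, 0.7, 8.8]
finger_gap: 0.02
grip_force: 20.2
```

```bash
python3 - <<'E'
from h import *
print(rel(.5896,.187,.36,-1.8))
E
```

```text
(array([ 515.4,   42. , -248.2]), 0.03)
```

>>> play_rows --steps '[[[0.15, 0, 0, -30, 0], [0.15, 0, 0, -90, 0], [0.15, 0, 0, -150, 0], [0.15, 0, 5, -210, 0], [0.15, 20, 10, -265, 0], [0.15, 70, 15, -268, 0], [0.15, 515, 42, -268, 0.03], [0.15, 515, 42, -268, 0.03], [0.15, 515, 42, -268, 0.03], [0.15, 515, 42, -268, 0.03], [0.15, 515, 42, -268, 0.03], [0.15, 515, 42, -268, 0.03], [0.15, 515, 42, -268, 0.03], [0.15, 515, 42, -268, 0.03], [0.15, 515, 42, -210, 0.03], [0.15, 515, 42, -160, 0.03], [0.15, 515, 42, -110, 0.03], [0.15, 515, 42, -70, 0.03], [0.15, 515, 42, -50, 0.03], [0.15, 515, 42, -50, 0.03]]]'

```text
time_s: 11.28
tool_pos: [0.5888, 0.1859, 0.1601]
tool_rot: [-2.255, -2.185, 0.004]
contact_force: [0.4, 0.3, 0.0]
finger_gap: 0.0202
grip_force: 20.0
```

```bash
python3 - <<'E'
from h import *
p,d=save('scene');a=p[:,:]
p2,d=save('wrist'); cv2.imwrite('pics/w5.png',p2)
print(rel(.5896,.187,.1235,-1.8))
E
```

```text
(array([ 0.7, -0.4, 38.6]), 0.0)
```

View pics/w5.png

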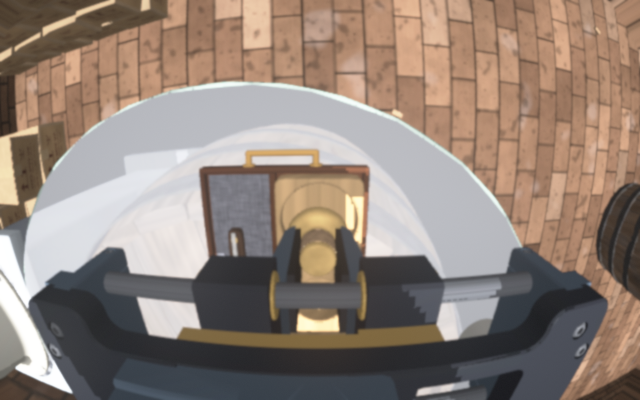

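>>> play_rows --steps '[[[0.15, 1, 0, 20, 0], [0.15, 1, 0, 30, 0], [0.15, 1, 0, 36, 0], [0.15, 1, 0, 37, 0], [0.15, 1, 0, 38, 0], [0.15, 1, 0, 38, 0]]]'

```text
time_s: 12.12
tool_pos: [0.5897, 0.1877, 0.1235]
tool_rot: [2.255, 2.187, 0.001]
contact_force: [0.6, -0.2, -1.0]
finger_gap: 0.0202
grip_force: 20.0
```

>>> play_rows --steps '[[[0.15, 0, 0, 0.5, 0], [0.4, 0, 0, 0.5, 0], [0.4, 0, 0, 0.5, 0], [0.4, 0, 0, 0.5, 0], [0.4, 0, 0, -20, 0], [0.4, 0, 0, -80, 0], [0.4, 0, 0, -140, 0], [0.4, 0, 0, -200, 0], [0.4, 0, 0, -240, 0], [0.4, 0, 0, -255, 0], [0.4, 0, 0, -255, 0]]]'

```text
time_s: 13.5
tool_pos: [0.5896, 0.1877, 0.3783]
tool_rot: [2.255, 2.186, 0.001]
contact_force: [0.7, 0.2, -0.2]
finger_gap: 0.0368
grip_force: 0.0
```

```bash
python3 - <<'E'
from h import *
p,d=save('wrist'); cv2.imwrite('pics/w6.png',cv2.resize(p[60:320,180:460],None,fx=2,fy=2))
print(robot.sense()['tool_pos'],rel(.58,-.249,.2,0))
E
```

```text
[0.58924973 0.18758816 0.37705908] (array([-436.6,    4.5,  177.2]), -0.031)
```

View pics/w6.png

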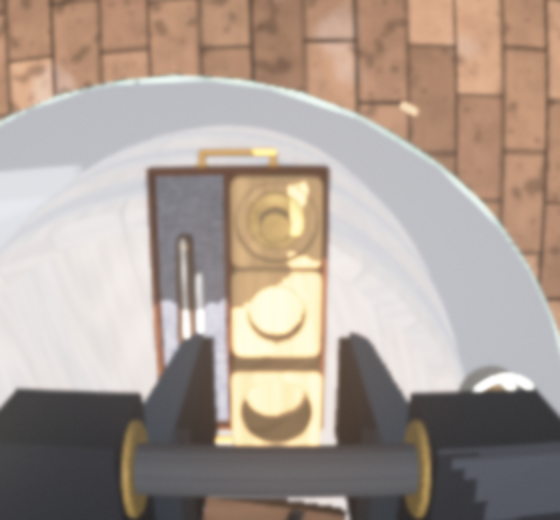

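>>> play_rows --steps '[[[0.4, -437, 4, 0, -0.031], [0.4, -437, 4, 0, -0.031], [0.4, -437, 4, 0, -0.031], [0.4, -437, 4, 0, -0.031], [0.4, -437, 4, 0, -0.031], [0.4, -437, 4, 0, -0.031], [0.4, -437, 4, 0, -0.031], [0.5, -437, 4, 20, -0.031], [0.5, -437, 4, 80, -0.031], [0.5, -437, 4, 140, -0.031], [0.5, -437, 4, 177, -0.031], [0.5, -437, 4, 177, -0.031]]]'

```text
time_s: 15.05
tool_pos: [0.5779, -0.2482, 0.1971]
tool_rot: [-2.216, -2.216, 0.004]
contact_force: [-0.5, 0.2, 0.2]
finger_gap: 0.0455
grip_force: 0.0
```

```bash
python3 - <<'E'
from h import *
p,d=save('wrist'); cv2.imwrite('pics/w7.png',p)
print(rel(.58,-.249,.113,0))
E
```

```text
(array([-0.3,  1.1, 86.7]), -0.0)
```

View pics/w7.png

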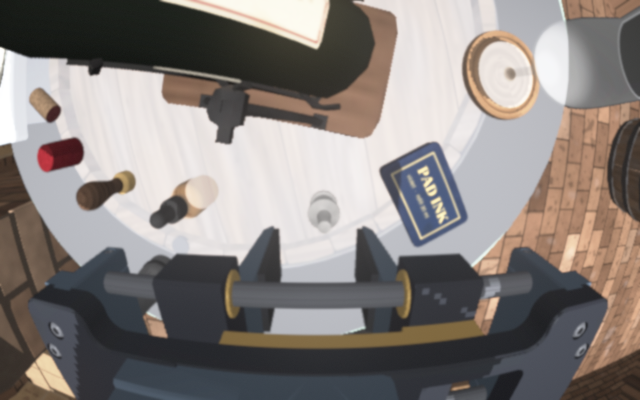

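>>> play_rows --steps '[[[0.5, 0, 1, 50, 0], [0.5, 0, 1, 78, 0], [0.5, 0, 1, 87, 0], [0.5, 0, 1, 87, 0], [0.15, 0, 1, 87, 0], [0.15, 0, 1, 87, 0], [0.15, 0, 1, 87, 0], [0.15, 0, 1, 87, 0], [0.15, 0, 1, 87, 0], [0.15, 0, 1, 87, 0]]]'

```text
time_s: 16.35
tool_pos: [0.5815, -0.2495, 0.1151]
tool_rot: [2.22, 2.22, 0.001]
contact_force: [-0.7, 1.4, 7.5]
finger_gap: 0.0237
grip_force: 20.0
```

```bash
python3 - <<'E'
from h import *
print(rel(.5875,.12,.36,-1.8))
E
```

```text
(array([ 369.3,    6.4, -245.2]), 0.031)
```

>>> play_rows --steps '[[[0.15, 0, 0, -30, 0], [0.15, 0, 0, -90, 0], [0.15, 0, 0, -150, 0], [0.15, 0, 0, -210, 0], [0.15, 0, 0, -265, 0], [0.15, 60, 0, -270, 0], [0.15, 369, 6, -270, 0.031], [0.15, 369, 6, -270, 0.031], [0.15, 369, 6, -270, 0.031], [0.15, 369, 6, -270, 0.031], [0.15, 369, 6, -270, 0.031], [0.15, 369, 6, -270, 0.031], [0.15, 369, 6, -230, 0.031], [0.15, 369, 6, -180, 0.031], [0.15, 369, 6, -120, 0.031], [0.15, 369, 6, -70, 0.031], [0.15, 369, 6, -45, 0.031], [0.15, 369, 6, -45, 0.031]]]'

```text
time_s: 18.6
tool_pos: [0.5861, 0.1188, 0.1578]
tool_rot: [-2.255, -2.185, 0.005]
contact_force: [0.1, 0.0, 0.2]
finger_gap: 0.0231
grip_force: 20.0
```

```bash
python3 - <<'E'
from h import *
p,d=save('wrist'); cv2.imwrite('pics/w8.png',p)
print(rel(.5875,.12,.127,-1.8))
E
```

```text
(array([ 0.9,  0.6, 32.3]), -0.0)
```

View pics/w8.png

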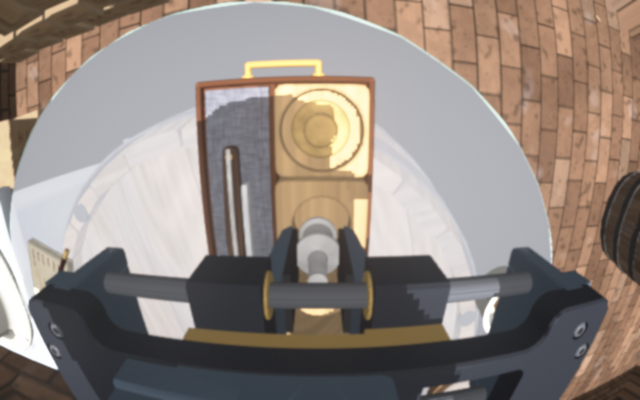

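>>> play_rows --steps '[[[0.15, 1, 1, 15, 0], [0.15, 1, 1, 25, 0], [0.15, 1, 1, 30, 0], [0.15, 1, 1, 31, 0], [0.15, 1, 1, 32, 0], [0.15, 1, 1, 32, 0]]]'

```text
time_s: 19.4
tool_pos: [0.5881, 0.1207, 0.1274]
tool_rot: [2.255, 2.187, 0.0]
contact_force: [-0.2, -0.1, -0.4]
finger_gap: 0.0237
grip_force: 20.0
```

>>> play_rows --steps '[[[0.15, 0, 0, 1, 0], [0.15, 0, 0, 1, 0], [0.42, 0, 0, 1, 0], [0.42, 0, 0, 1, 0], [0.42, 0, 0, 1, 0], [0.42, 0, 0, -20, 0], [0.42, 0, 0, -80, 0], [0.42, 0, 0, -140, 0], [0.42, 0, 0, -200, 0], [0.42, 0, 0, -240, 0], [0.42, 0, 0, -255, 0], [0.42, 0, 0, -255, 0]]]'

```text
time_s: 20.9
tool_pos: [0.5881, 0.1207, 0.3823]
tool_rot: [2.255, 2.186, 0.001]
contact_force: [-0.8, 0.1, -0.1]
finger_gap: 0.0384
grip_force: 0.0
```

```bash
python3 - <<'E'
from h import *
p,d=save('wrist'); cv2.imwrite('pics/w9.png',cv2.resize(p[60:320,180:460],None,fx=2,fy=2))
print(robot.sense()['tool_pos'],rel(.4047,-.327,.25,0))
E
```

```text
[0.58770848 0.12068869 0.3810949 ] (array([-453.1, -168.9,  131.4]), -0.031)
```

View pics/w9.png

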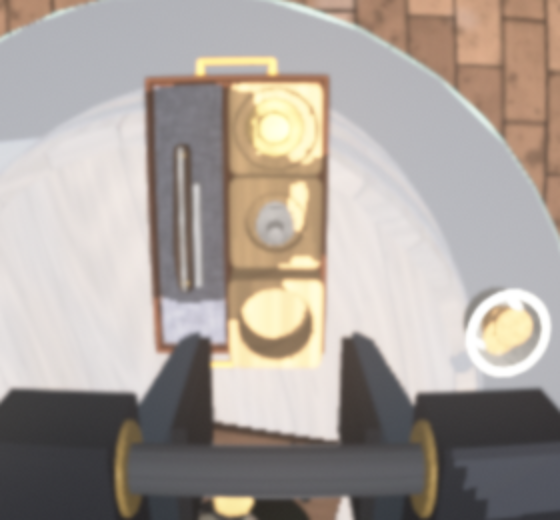

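>>> play_rows --steps '[[[0.42, -380, 0, 0, -0.031], [0.42, -380, 0, 0, -0.031], [0.42, -380, 0, 0, -0.031], [0.42, -380, 0, 0, -0.031], [0.42, -380, 0, 0, -0.031], [0.42, -380, 0, 0, -0.031], [0.7, -400, -50, 0, -0.031], [0.7, -430, -100, 20, -0.031], [0.7, -453, -150, 60, -0.031], [0.7, -453, -169, 110, -0.031], [0.7, -453, -169, 131, -0.031], [0.7, -453, -169, 131, -0.031], [0.7, -453, -169, 131, -0.031]]]'

```text
time_s: 22.58
tool_pos: [0.4054, -0.3268, 0.2513]
tool_rot: [-2.221, -2.222, 0.0]
contact_force: [1.3, -0.6, 0.9]
finger_gap: 0.0637
grip_force: 0.0
```

```bash
python3 - <<'E'
from h import *
p,d=save('wrist'); cv2.imwrite('pics/w10.png',p)
print(robot.sense()['tool_pos'],rel(.4047,-.327,.152,0))
X=cloud('scene');P=X.reshape(-1,3);Q=P[np.hypot(P[:,0]-.4047,P[:,1]+.327)<.04]
P=load('scene')
Y=cloud('top').reshape(-1,3)
Q=Q[Q[:,2]>.02]
for z in np.arange(.02,.12,.01):
    q=Q[(Q[:,2]>z)&(Q[:,2]<z+.01)]; print(round(z,2),len(q),np.ptp(q[:,:2]@[.92,-.39]) if len(q) else 0)
E
```

```text
[ 0.40554558 -0.3269859   0.25176847] (array([ 0. , -0.9, 99.8]), 0.0)
0.02 44 0.03397687556183138
0.03 75 0.03554624841510318
0.04 74 0.03343701035111546
0.05 86 0.03328651551196843
0.06 72 0.029418738672886913
0.07 58 0.027445252566763112
0.08 55 0.027249548426249492
0.09 27 0.02347917954070572
0.1 58 0.03488418961398165
0.11 329 0.034926864666162405
```

View pics/w10.png

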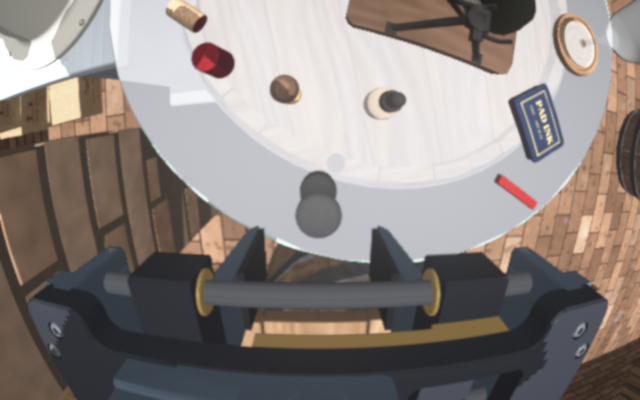

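>>> play_rows --steps '[[[0.7, 0, -1, 40, 0], [0.7, 0, -1, 75, 0], [0.7, 0, -1, 89, 0], [0.7, 0, -1, 89, 0], [0.25, 0, -1, 89, 0], [0.25, 0, -1, 89, 0], [0.25, 0, -1, 89, 0], [0.25, 0, -1, 89, 0], [0.25, 0, -1, 89, 0], [0.25, 0, -1, 89, 0], [0.25, 0, -1, 89, 0]]]' --force 25

```text
time_s: 24.0
tool_pos: [0.4043, -0.3272, 0.1627]
tool_rot: [2.221, 2.22, -0.0]
contact_force: [0.6, 1.4, 7.3]
finger_gap: 0.0347
grip_force: 25.0
```

>>> play_rows --steps '[[[0.25, 0, 0, -10, 0], [0.25, 0, 0, -25, 0], [0.25, 0, 0, -40, 0], [0.25, 0, 0, -40, 0]]]'

```text
time_s: 24.5
tool_pos: [0.4045, -0.3273, 0.2038]
tool_rot: [2.219, 2.22, -0.0]
contact_force: [0.3, -0.5, -1.7]
finger_gap: 0.0345
grip_force: 25.0
```

```bash
python3 - <<'E'
from h import *
p,d=save('scene'); cv2.imwrite('pics/s11.png',cv2.resize(p[180:350,200:480],None,fx=2.8,fy=2.8))
print(rel(.5854,.0532,.46,-1.8))
E
```

```text
(array([ 379.9,  181.5, -257.3]), 0.031)
```

View pics/s11.png

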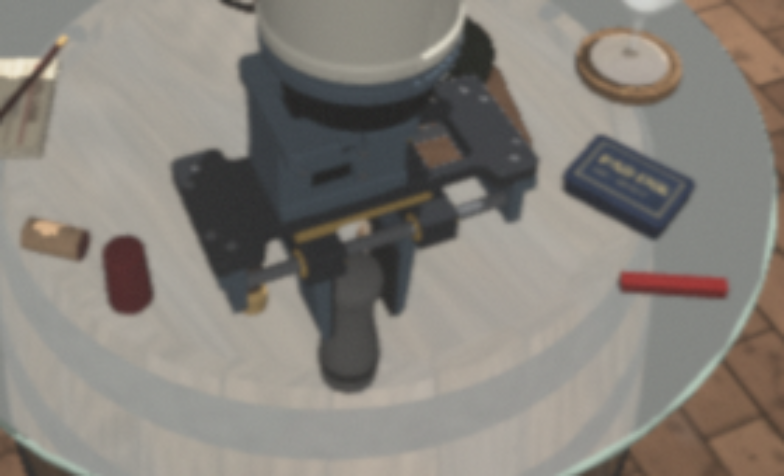

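>>> play_rows --steps '[[[0.25, 0, 0, -50, 0], [0.25, 0, 0, -110, 0], [0.25, 0, 20, -170, 0], [0.25, 0, 70, -225, 0], [0.25, 10, 130, -245, 0], [0.25, 40, 180, -245, 0.01], [0.25, 100, 181, -245, 0.031], [0.25, 380, 181, -245, 0.031], [0.25, 380, 181, -245, 0.031], [0.25, 380, 181, -245, 0.031], [0.25, 380, 181, -245, 0.031], [0.25, 380, 181, -245, 0.031], [0.25, 380, 181, -245, 0.031], [0.25, 380, 181, -200, 0.031], [0.25, 380, 181, -150, 0.031], [0.25, 380, 181, -100, 0.031], [0.25, 380, 181, -60, 0.031], [0.25, 380, 181, -40, 0.031], [0.25, 380, 181, -40, 0.031]]]'

```text
time_s: 26.92
tool_pos: [0.5843, 0.0523, 0.2406]
tool_rot: [-2.255, -2.184, 0.004]
contact_force: [0.1, 1.0, -0.6]
finger_gap: 0.0343
grip_force: 25.0
```

```bash
python3 - <<'E'
from h import *
p,d=save('scene'); q,d=save('wrist')
a=cv2.resize(p[100:300,140:380],(480,400)); b=cv2.resize(q[150:350,240:400],(320,400)); cv2.imwrite('pics/s12.png',np.hstack([a,b]))
print(robot.sense()['tool_pos'],rel(.5854,.0532,.1745,-1.8))
E
```

```text
[0.58537986 0.052585   0.24277462] (array([ 0.6, -0. , 68.3]), -0.0)
```

View pics/s12.png

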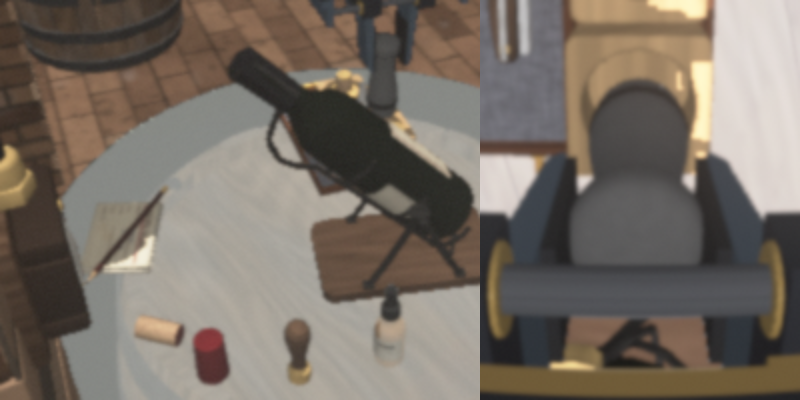

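>>> play_rows --steps '[[[0.25, 1, 0, 25, 0], [0.25, 1, 0, 40, 0], [0.25, 1, 0, 52, 0], [0.25, 1, 0, 60, 0], [0.25, 1, 0, 65, 0], [0.25, 1, 0, 67, 0], [0.25, 1, 0, 68, 0], [0.25, 1, 0, 68, 0]]]'

```text
time_s: 28.02
tool_pos: [0.5851, 0.0542, 0.1744]
tool_rot: [2.255, 2.187, 0.0]
contact_force: [0.1, -0.4, -0.6]
finger_gap: 0.0351
grip_force: 25.0
```

>>> play_rows --steps '[[[0.25, 0, 0, 0.7, 0], [0.25, 0, 0, 0.7, 0], [0.55, 0, 0, 0.7, 0], [0.55, 0, 0, 0.7, 0], [0.55, 0, 0, 0.7, 0], [0.55, 0, 0, -20, 0], [0.55, 0, 0, -60, 0], [0.55, 0, 0, -110, 0], [0.55, 0, 0, -160, 0], [0.55, 0, 0, -200, 0], [0.55, -50, -60, -220, 0], [0.55, -100, -120, -220, 0], [0.55, -100, -120, -220, 0]]]'

```text
time_s: 29.65
tool_pos: [0.4598, -0.0431, 0.3946]
tool_rot: [2.256, 2.186, -0.0]
contact_force: [0.0, -0.7, -0.1]
finger_gap: 0.0502
grip_force: 0.0
```

```bash
python3 - <<'E'
from h import *
q,d=save('wrist'); cv2.imwrite('pics/w13.png',q)
for n in('scene','top'):
    save(n); P=cloud(n).reshape(-1,3)
    for nm,x,y,z0,z1,r in [('pump',.5854,.0532,.115,.135,.035),('pour',.5875,.12,.065,.1,.02),('stop',.5896,.187,.052,.075,.025),('stamp',.375,-.224,.075,.1,.03),('drop',.465,-.2345,.06,.13,.03)]:
        m=(np.hypot(P[:,0]-x,P[:,1]-y)<r)&(P[:,2]>z0)&(P[:,2]<z1); Q=P[m]
        if len(Q)>3: print(n,nm,len(Q),np.round(cv2.minEnclosingCircle(Q[:,:2].astype(np.float32))[0],4),np.percentile(Q[:,2],90).round(4))
E
```

```text
scene pump 151 [0.5852 0.0522] 0.1286
scene pour 38 [0.586  0.1185] 0.0889
scene stop 51 [0.5898 0.1861] 0.0636
scene stamp 144 [ 0.3751 -0.2268] 0.0906
scene drop 272 [ 0.4658 -0.2356] 0.1104
top pour 31 [0.5863 0.1209] 0.0886
top stop 79 [0.5875 0.1872] 0.0623
top stamp 115 [ 0.3757 -0.2234] 0.0888
top drop 129 [ 0.4648 -0.2345] 0.1106
```

View pics/w13.png

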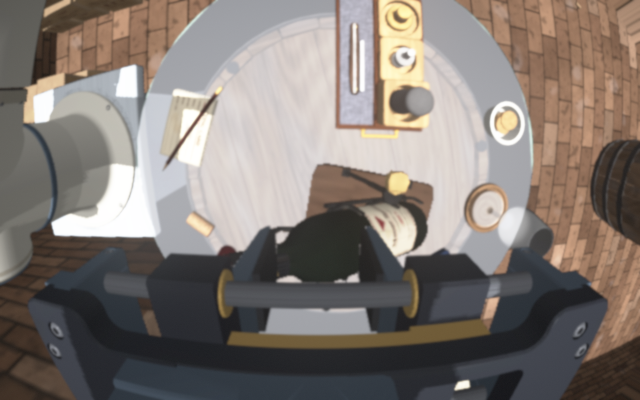

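```bash
python3 -c "
from station import robot
print(robot.hand_in())"
```

```text
the job is handed in; nothing more can be done
None
```

I put all four tools back in the tray, left the dropper bottle and seal stamp where they stood, and handed the job in at about 30 s; the hand-in returned no verdict. My last camera check showed the pump, pourer and stopper upright at their seated heights, each within about 2 mm of its hole centre. The corkscrew looked flat along the trough, though I checked it by eye only.

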